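# Close a split tube mould on the vibrating table and snap its spring clip home

## Robot

A 6-joint arm with a two-finger parallel gripper is mounted at the origin on the work surface; the furniture and walls round the work are solid. World frame = base frame: x ahead of the robot, y to its left, z up, the work surface at z = 0. Lengths are in m, angles in rad, forces in N, time in s.
With the tool pointing down it reaches from about 0.25 to 0.775 m from the base axis. Payload 4 kg.
Tool frame: the origin (TCP) lies at the very end of the fingers, on their centre line; the grasp point (between the pads) lies hold_point_z behind it (hold_point_z is the distance from the TCP to the grasp point, in m); z points along the fingers, y is the direction in which the jaws open and shut (so a half turn about z gives the same grasp; the last joint's range is limited). The gripper opens to 94 mm and grips with 3 to 60 N. Pads are 16 mm wide; open, the fingers measure 119 mm over their backs; the gripper's body (75 mm by 177 mm) begins 78 mm behind the grasp point.
Start: joints at [-1.253, 0.087, 1.371, -0, 1.684, -0.103], TCP at [0.225, -0.502, 0.206] pointing down, gripper open.
Joint ranges: [-3.1, 3.1], [-0.76, 2.03], [0.27, 2.55], [-1.08, 4.22], [0.17, 2.65], [-2.57, 2.57]. Speed limits (rad/s): [2.79, 2.79, 3.14, 3.14, 3.14, 3.14].

## Interface

Orientations are given as [roll, pitch, yaw] about the fixed x, y, z axes, in that order (R = Rz(yaw) Ry(pitch) Rx(roll)).
In Python, from bench import * gives the robot as it stands.
- The arm moves only by the tool step_arm, never from a script. Its argument "increments" is text: rows parted by semicolons, each of 6 numbers parted by spaces: the shift along the tool's x, y, z in cm, then the turn, a rotation vector about the tool's x, y, z in rad. A call has 1 to 5 rows; each row shifts and turns the commanded pose from where the row before left it, along the tool's axes as they then stand; what a row does not reach is not made up. A row lasts 1/10 s, in which the tool goes at most 50 mm and 8.59 degrees, less where a joint would pass 70% of its speed; a pose out of reach is approached as far as the arm can. A call is refused whole if a number of a shift passes 5 or a number of a turn 0.15, either way. A call with a gripper value outside its range is refused whole. "claw" is the gripper's target within -1 to 1 (shut at 1, half-way at 0, fully open at -1), set as the call begins (left out, the last holds). The fingers move at their own pace and stop on an object; the grip force is fixed at half the most. Time passes only in rows, so rows that do not move let the fingers close. It gives the time, the measured TCP pose, the force and the opening at its end, in the units of the state.
- get_obs(): the state, without advancing time (a new reading comes with each control period).
- snapshot(name): name is "scene" or "top" or "wrist"; returns the picture (480x640x3 uint8, red, green, blue); there is no depth.
- calibration(name): a dict with "camera_matrix" (3x3 intrinsics, pixels), "k1" (the pictures are not rectified: a ray, as slopes to the right and down, at radius r is drawn at 1 + k1 r^2 times it, then the intrinsics apply), "eye" and "orientation" of the camera in the world; the wrist camera has in their place "tool_from_camera" (4x4, takes a point from camera to tool coordinates, whose origin is the TCP and whose axes are the flange's). Camera axes: x right, y up, looking along -z (the intrinsics and any distortion apply to the point x, -y, -z); pixel columns grow to the right and rows downward; lengths in m; the calibration is good to about 2 mm. A picture is of the moment at which its call begins: read the wrist's pose just before it. calibration takes no time and is no camera call.
- close_job(): hands the job in, once; it reports no verdict.
The state is a dict: "time": time; "joint_positions": joint angles; "qvel": joint speeds; "joint_torque": joint torques, N m; "tool_pos": TCP position; "ee_rot": TCP orientation; "wrist_force": force on the tool from outside, world axes, zero at the start; "wrist_torque": the same for the moment, N m; "width": finger opening in m.
Only numpy, scipy, OpenCV 4.12 (cv2) and the standard library are available. Lean on these libraries where they do the work, as an engineer would, in place of code of your own. Each camera call takes 0.05 s, during which the arm holds its last target. There are 200 camera calls.

## Task

Swing the open upper half of the tube mould on the vibrating table shut, then take the spring clip by its black grip and push it down over the closed mould, between the two collars in the middle, until its arms have snapped past the widest point and its crown sits fully home on the tube; then let go of it. The table's deck is sprung and gives under the push, so go by feel: keep pressing until the clip is home, but gently, never with more than about 2.5 kg of force on the mould, and leave the things round about where they are.

Things in the scene. Friction and masses are not known exactly. Their poses are not given: they have to be found in the camera images.
- mould: white two-part tube mould, 48 mm outside diameter, 130 mm long, in saddles on the deck of a vibrating table. Origin: on the tube axis, half-way along, 110 to 118 mm above the worktop: the middle of the clip's place, 30 mm long between two collars (54 mm diameter, 3 mm thick). y runs along the tube, z up, hinge on the +x side; two front ears reach to x = -39 mm at y = -59 to -41 and 41 to 59 mm
- shaker: low grey bench vibrating table, 160 x 196 mm, origin under its middle, fixed; axes as the mould's. Its aluminium deck (156 x 190 mm, top 42 mm below the tube axis) carries the mould on soft springs (about 0.3 N per mm): pressed, deck and mould sink, by 6 to 12 mm according to how heavily the deck is loaded that day, then are solid; let go, they come back up
- lid (a joint): upper half of the mould, a half tube 48 mm wide, 24 mm high, 140 g. Angle in rad: 0 shut, about 1.5 standing upright on the mould's +x side with its round back to +x, 1.9 fully open. Its stiff hinge keeps it where it is left, but under about 0.4 rad it falls shut by its own weight
- lid_hinge (a point): middle of the hinge line, which runs parallel to the tube at the height of its axis, 30 mm to the mould's +x side
- lid_edge (a point): middle of the free long edge of the upper half, 54 mm from the hinge line (shut: 24 mm to the -x side of the tube axis, at its height; open: at the top). The round back stands 24 mm off the plane through this edge and the hinge line, its middle 30 mm from the hinge line
- clip: spring clip of steel strip 24 mm wide, an upside-down U about 70 mm wide over its flared lips, with an upright black grip on its crown; at the start it stands on its lips. Origin: middle of its bore, 19 mm above the worktop as it stands. y runs through the bore (along the tube once fitted), x from arm to arm, z up to the grip. Home, its origin lies on the tube axis and its crown on the tube's top
- clip_crown: rubber pad under the clip's crown, 16 x 24 mm; origin: middle of its underside, 24 mm above the clip's origin. It comes to bear on the top of the tube when the clip is home; from there the force climbs steeply once the deck is down on its stops
- clip_mouth (a point): middle of the clip's mouth, 4.5 mm under the clip's origin, between the beads of its arms (42 mm apart at rest). They meet the tube when the origin is about 18 mm above the tube axis and are at its widest point when it is 4.5 mm above. The drag on the way in is up to about 15 N and falls off beyond the widest point; once home the force climbs steeply
- clip_grip (a point): middle of the clip's black grip, 47.5 mm above the clip's origin: an upright block 12 mm thick (along the clip's x), 24 mm wide (along y) and 36 mm high
- nozzle_0: small metal piping nozzle standing on its wide end, 34 mm diameter, 38 mm high, origin under its middle; to be left alone
- marker: black and white marker pen lying on the worktop, 135 mm long, origin under its middle; to be left alone
- book_mould: white hinged book mould lying shut on the worktop, 127 x 161 x 45 mm, origin under its middle; to be left alone
Mind the look-alikes: they are no part of the job. Of the things shaped like the clip, the steel one is meant.

How it is judged:
By the outcome, as a careful person would: the job done as asked, in the order asked, and still so for the second after the job is handed in, with the robot touching nothing.
It also fails if it takes over 61 s, if anything falls off the work surface, if the arm or the gripper's body presses on something with over 40 N, if the wrist force passes 120 N, or if a joint passes its speed limit or range.

## Working session

There is one attempt and no reset: what is moved stays moved. The work goes in short steps, Python scripts to look and compute and a tool call to move; the robot and the scene stay as the last step left them, time stands still between calls to the robot, and variables do not carry over. Pictures are saved under pics/ and viewed, about 8 in all and at most 12, crops included, and the job is handed in when it is done.

Besides the shell and the picture viewer there is one more tool, called in YAML: its name, and indented under it one key for each argument. step_arm: Moves the arm, as the interface text tells. Its arguments: {"type":"object","properties":{"increments":{"type":"string"},"claw":{"type":"number"}},"required":["increments"]}

```bash
mkdir -p pics; ls; python3 - <<'E'
from bench import *
import cv2
o=get_obs();print({k:o[k] for k in o})
for n in("scene","top","wrist"):
    c=calibration(n);print(n,c)
for n in("scene","top"):
    cv2.imwrite(f"pics/{n}0.png",snapshot(n)[:,:,::-1])
E
```

```text
pics
{'time': 0.0, 'joint_positions': array([-1.25314119e+00,  8.79555720e-02,  1.37225286e+00, -4.37846270e-06,
        1.68360570e+00, -1.03127270e-01]), 'qvel': array([-0.00130178, -0.00020206,  0.00047782,  0.0002013 ,  0.00093982,
       -0.00188728]), 'joint_torque': array([ 6.44188058e-04, -3.40183568e+01, -3.02424109e+01,  7.16948742e-02,
        3.28317506e-02, -1.72288233e-04]), 'tool_pos': array([ 0.22446769, -0.5015024 ,  0.20430459]), 'ee_rot': array([-3.13938252e+00, -2.24361016e-04,  4.20781673e-01]), 'wrist_force': array([ 0.28120979, -0.01739183,  0.38322034]), 'wrist_torque': array([ 0.0422365 , -0.02520758,  0.04597408]), 'width': 0.09396028359724218}
scene {'camera_matrix': array([[581.51448877,   0.        , 304.21193895],
       [  0.        , 581.51448877, 242.01720262],
       [  0.        ,   0.        ,   1.        ]]), 'k1': -0.1565504554589254, 'eye': array([-0.1418101 ,  0.73104686,  0.87603055]), 'orientation': array([ 0.87537066,  0.01275894, -2.41505716])}
top {'camera_matrix': array([[601.47094701,   0.        , 330.5251566 ],
       [  0.        , 601.47094701, 240.456487  ],
       [  0.        ,   0.        ,   1.        ]]), 'k1': 0.06663162062065446, 'eye': array([0.21486243, 0.02993521, 1.60247542]), 'orientation': array([ 0.20221367,  0.00294404, -1.60345571])}
wrist {'camera_matrix': array([[375.83201266,   0.        , 327.59555973],
       [  0.        , 375.83201266, 230.56284551],
       [  0.        ,   0.        ,   1.        ]]), 'k1': -0.043311187463884154, 'tool_from_camera': array([[ 8.49400733e-04,  9.74182518e-01,  2.25760272e-01,
         6.43110405e-02],
       [ 9.99999635e-01, -8.06847755e-04, -2.80755534e-04,
         2.97464536e-04],
       [-9.13529638e-05,  2.25760428e-01, -9.74182848e-01,
        -1.80027455e-01],
       [ 0.00000000e+00,  0.00000000e+00,  0.00000000e+00,
         1.00000000e+00]])}
```

View pics/scene0.png

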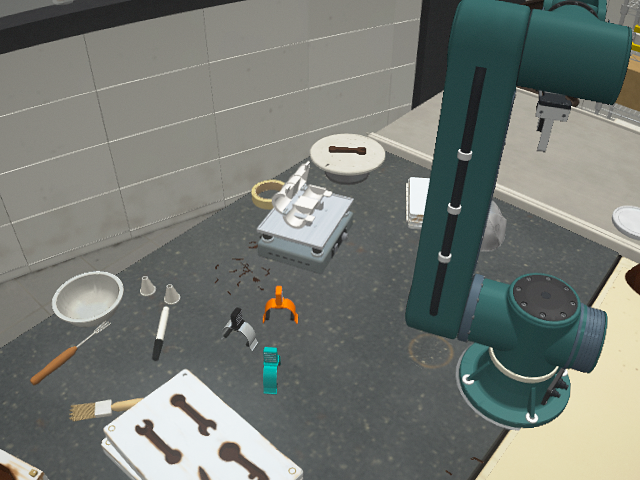

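View pics/top0.png

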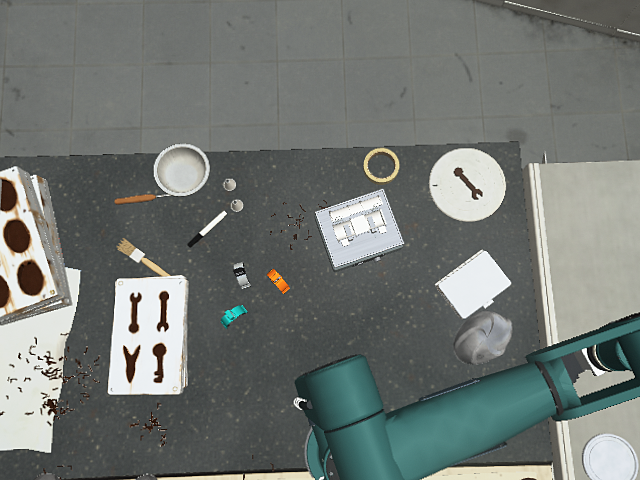

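The pictures show the mould on its table at top (360,227), scene (303,205). The steel clip with black grip is at top (241,276), scene (240,330). The orange and teal clips are look-alikes. Next come the helper file and an enlarged view.

```bash
cat > h.py <<'E'
from bench import *
import numpy as np, cv2
from scipy.spatial.transform import Rotation as R
def cam(n,obs=None):
    c=calibration(n)
    if n=="wrist":
        T=np.eye(4);T[:3,:3]=R.from_euler('xyz',obs["ee_rot"]).as_matrix();T[:3,3]=obs["tool_pos"]
        M=T@c["tool_from_camera"];return c,M[:3,3],M[:3,:3]
    return c,np.array(c["eye"]),R.from_euler('xyz',c["orientation"]).as_matrix()
def ray(C,u,v):
    c,e,Rm=C;K=c["camera_matrix"]
    p=np.array([(u-K[0,2])/K[0,0],(v-K[1,2])/K[1,1]]);q=p.copy()
    for _ in range(20):q=p/(1+c["k1"]*(q@q))
    d=Rm@np.array([q[0],-q[1],-1.]);return e,d/np.linalg.norm(d)
def onz(C,u,v,z):
    e,d=ray(C,u,v);return e+d*(z-e[2])/d[2]
def proj(C,P):
    c,e,Rm=C;K=c["camera_matrix"];x=Rm.T@(np.asarray(P,float)-e)
    q=np.array([x[0],-x[1]])/-x[2];q=q*(1+c["k1"]*(q@q));return K[0,0]*q[0]+K[0,2],K[1,1]*q[1]+K[1,2]
def tri(r1,r2):
    (a,b),(c,d)=r1,r2
    s=np.linalg.lstsq(np.c_[b,-d],c-a,rcond=None)[0]
    p,q=a+b*s[0],c+d*s[1];return (p+q)/2,np.linalg.norm(p-q)
def crop(im,x,y,w,h,k):return cv2.resize(im[y:y+h,x:x+w],None,fx=k,fy=k,interpolation=cv2.INTER_CUBIC)
E
python3 - <<'E'
from h import *
t=cv2.imread("pics/top0.png");s=cv2.imread("pics/scene0.png")
a=np.vstack([np.hstack([crop(t,310,180,100,95,4),crop(s,250,155,110,120,4)[:380,:400]]),np.hstack([crop(t,215,255,100,50,4),crop(s,215,290,100,50,4)])])
cv2.imwrite("pics/c1.png",a);print(a.shape)
T=cam("top")
for uv,z in[((360,227),.11),((241,275),.06),((279,281),.0)]:print(onz(T,*uv,z).round(3))
E
```

```text
(580, 800, 3)
[ 0.553 -0.052  0.11 ]
[0.448 0.258 0.06 ]
[0.437 0.166 0.   ]
```

View pics/c1.png

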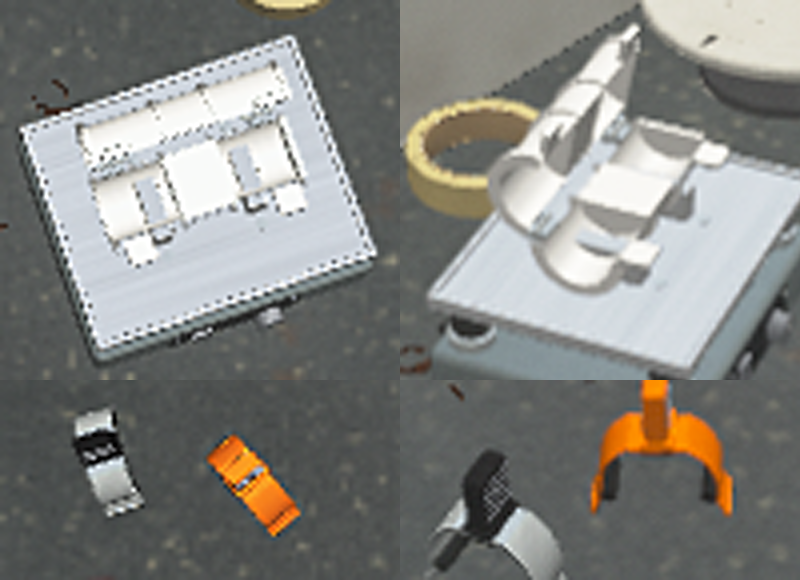

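```bash
python3 - <<'E'
from h import *
import bench;print([n for n in dir(bench) if not n.startswith('_')],getattr(bench,'hold_point_z',None))
T=cam("top");S=cam("scene")
P=[onz(T,*uv,.072) for uv in((315.5,212.5),(382.5,189.5),(403.75,243.75),(335,267.5))]
print(np.round(P,3));c=np.mean(P,0)
yv=(P[0]-P[1]+P[3]-P[2]);xv=(P[0]-P[3]+P[1]-P[2])
print("c",c,np.linalg.norm(yv)/2,np.linalg.norm(xv)/2,"yaw",np.degrees([np.arctan2(-yv[0],yv[1]),np.arctan2(xv[1],xv[0])]))
# lid edge: scene/top triangulation of end corners
def TS(a,b):return tri(ray(T,*a),ray(S,*b))
print("lid edge -y end",TS((310+277/4,180+66/4),(250+638/4-100,155+30/4)))
print("ear -y",TS((310+293/4,180+197/4),(250+712/4-100,155+154/4)))
print("clip grip top",TS((215+98/4,255+56/4),(215+90/4,290+78/4)))
a=onz(T,215+82/4,255+35/4,.04);b=onz(T,215+128/4,255+132/4,.0)
print(a,b,"yaw long",np.degrees(np.arctan2(*(a-b)[1::-1])))
E
```

```text
['IKError', 'calibration', 'close_job', 'get_obs', 'hold_point_z', 'snapshot'] 0.0188
[[ 0.605  0.061  0.072]
 [ 0.661 -0.117  0.072]
 [ 0.514 -0.165  0.072]
 [ 0.457  0.015  0.072]]
c [ 0.55921305 -0.05161356  0.072     ] 0.1880393142447196 0.15487554891643857 yaw [17.47899054 17.63471902]
lid edge -y end (array([ 0.60615982, -0.10301869,  0.17691593]), np.float64(0.0164155256187889))
ear -y (array([ 0.5451743 , -0.109789  ,  0.11367071]), np.float64(0.0013367435986826523))
clip grip top (array([0.45937581, 0.25835457, 0.08479057]), np.float64(0.0003292431403627976))
[0.48103395 0.27566106 0.04      ] [0.42114458 0.25129506 0.        ] yaw long 22.13895900733542
```

step_arm:
  increments: "4.6 -2.7 -2 0 0 0.114; 4.6 -2.7 -1 0 0 0; 4.6 -2.7 0 0 0 0; 4.6 -2.7 0 0 0 0; 4.6 -2.7 0 0 0 0"

```text
time: 0.6
tool_pos: [0.3859, -0.3142, 0.2319]
ee_rot: [-3.141, 0.0, 0.306]
wrist_force: [0.7, -0.8, -0.1]
width: 0.0937
```

step_arm:
  increments: "4.6 -2.7 0 0 0 0; 4.6 -2.7 0 0 0 0; 4.6 -2.7 0 0 0 0; 4.6 -2.7 0 0 0 0; 0 0 0 0 0 0"

```text
time: 1.1
tool_pos: [0.5216, -0.1623, 0.231]
ee_rot: [-3.139, -0.0, 0.315]
wrist_force: [-0.5, -1.3, 0.7]
width: 0.0937
```

```bash
python3 - <<'E'
from h import *
import pickle
o=get_obs();im=snapshot("wrist")[:,:,::-1];cv2.imwrite("pics/w1.png",im);pickle.dump(o,open("w1.pkl","wb"))
print(o["tool_pos"],o["ee_rot"])
E
```

```text
[ 0.52155291 -0.16232923  0.23099614] [-3.13874964e+00 -3.89663553e-04  3.14949899e-01]
```

View pics/w1.png

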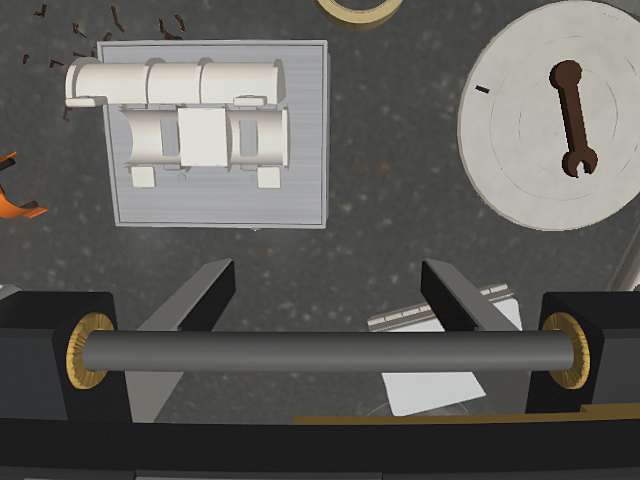

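```bash
python3 - <<'E'
from h import *
import pickle
o=pickle.load(open("w1.pkl","rb"));C=cam("wrist",o)
for z in(.110,.114,.118):
  a,b=onz(C,144,177,z),onz(C,268.5,177,z);print(z,a,b,"sep",np.linalg.norm(a-b),"yaw",np.degrees(np.arctan2(-(a-b)[0],(a-b)[1])),"mid",(a+b)/2)
P=[onz(C,*p,.071) for p in((98,42),(327,41),(327,228),(116,227))]
print(np.round(P,4),np.mean(P,0),[np.linalg.norm(P[i]-P[i-1]).round(4) for i in range(4)])
T=cam("top")
print("ears from top",[tri(ray(T,310+293/4,180+197/4),ray(C,268.5,177)),tri(ray(T,310+140/4,180+250/4),ray(C,144,177))])
e=np.array([np.cos(.307),np.sin(.307),0])
# collar gap centre: flat grey saddle between (180..227)
print(onz(C,203,137,.114))
E
```

```text
0.11 [ 0.51256017 -0.00970992  0.11      ] [ 0.54350879 -0.1056707   0.11      ] sep 0.10082801353097197 yaw 17.875198247006033 mid [ 0.52803448 -0.05769031  0.11      ]
0.114 [ 0.51349536 -0.01148448  0.114     ] [ 0.54403277 -0.10617022  0.114     ] sep 0.09948830872885958 yaw 17.875198247005976 mid [ 0.52876406 -0.05882735  0.114     ]
0.118 [ 0.51443055 -0.01325904  0.118     ] [ 0.54455674 -0.10666975  0.118     ] sep 0.09814860392674728 yaw 17.875198247005972 mid [ 0.52949364 -0.05996439  0.118     ]
[[ 0.6041  0.0713  0.071 ]
 [ 0.6631 -0.1156  0.071 ]
 [ 0.51   -0.1655  0.071 ]
 [ 0.4492  0.0236  0.071 ]] [ 0.5566069  -0.04655175  0.071     ] [np.float64(0.1621), np.float64(0.1959), np.float64(0.161), np.float64(0.1987)]
ears from top [(array([ 0.54401886, -0.10824484,  0.12005556]), np.float64(0.0030895144587275588)), (array([ 0.51352578, -0.01187071,  0.1146083 ]), np.float64(0.00031949391578382547))]
[ 0.55797843 -0.04919218  0.114     ]
```

step_arm:
  increments: "4.4 -2.5 0 0 0 0; 4.4 -2.4 0 0 0 0; 4.4 -2.4 0 0 0 0; 4.4 -2.4 0 0 0 0; 0 0 0 0 0 0"

```text
time: 1.65
tool_pos: [0.6587, -0.0193, 0.2288]
ee_rot: [-3.139, 0.003, 0.311]
wrist_force: [-0.1, -0.5, -0.3]
width: 0.0939
```

step_arm:
  increments: "0 0 2.7 0 0 0; 0 0 2.7 0 0 0; 0 0 2.7 0 0 0; 0 0 0 0 0 0"

```text
time: 2.05
tool_pos: [0.6531, -0.0243, 0.1457]
ee_rot: [-3.138, 0.01, 0.305]
wrist_force: [-1.3, -0.3, -1.4]
width: 0.0941
```

step_arm:
  increments: "-1 0 -0.3 0 0 0; -1 0 0 0 0 0; -1 0 0 0 0 0; -1 0 0 0 0 0; -1 0 0 0 0 0"

```text
time: 2.55
tool_pos: [0.609, -0.0379, 0.1556]
ee_rot: [3.14, -0.003, 0.307]
wrist_force: [1.9, -0.1, 0.9]
width: 0.0943
```

step_arm:
  increments: "-0.8 0 0 0 0 0; -0.8 0 0 0 0 0; -0.8 0 0 0 0 0; -0.8 0 0 0 0 0; -0.8 0 0 0 0 0"

```text
time: 3.05
tool_pos: [0.5699, -0.0497, 0.1538]
ee_rot: [-3.141, 0.001, 0.307]
wrist_force: [-0.5, 1.1, 0.8]
width: 0.094
```

step_arm:
  increments: "-1 0 0.2 0 0 0; -1 0 0.2 0 0 0; -1 0 0 0 0 0; -3 0 -1 0 0 0; -4 0 -3 0 0 0"

```text
time: 3.55
tool_pos: [0.4728, -0.0794, 0.1867]
ee_rot: [-3.137, 0.007, 0.308]
wrist_force: [-0.2, -0.2, 0.7]
width: 0.0938
```

step_arm:
  increments: "-2 0 -3 0 0 0; 0 0 -3 0 0 0; 0 0 0 0 0 0"

```text
time: 3.85
tool_pos: [0.4576, -0.0868, 0.2555]
ee_rot: [3.136, -0.008, 0.306]
wrist_force: [0.7, 0.4, 1.2]
width: 0.0941
```

```bash
python3 - <<'E'
from h import *
import pickle
o=get_obs();im=snapshot("wrist")[:,:,::-1];cv2.imwrite("pics/w2.png",im);pickle.dump(o,open("w2.pkl","wb"))
print(o["tool_pos"],o["ee_rot"])
E
```

```text
[ 0.45759275 -0.08676504  0.25548476] [ 3.13567075 -0.00822667  0.30590255]
```

View pics/w2.png

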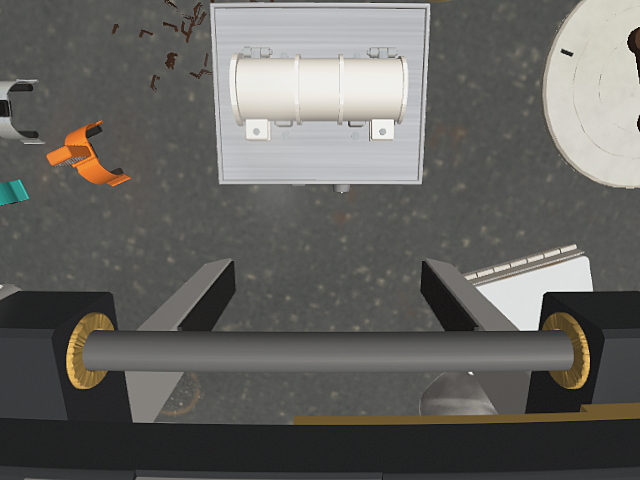

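The lid lies flush on the lower half: collars at (297/340, 57–122), ears at (256,130) and (382,130). The steel clip is at the left edge (10,110). I'll go to the clip now.

step_arm:
  increments: "2.3 -4.6 0 0 0 0; 2.3 -4.6 0 0 0 0; 2.3 -4.6 0 0 0 0; 2.3 -4.6 0 0 0 0; 2.3 -4.6 0 0 0 0"
  claw: 0.1

```text
time: 4.4
tool_pos: [0.4948, 0.163, 0.2479]
ee_rot: [-3.142, 0.003, 0.307]
wrist_force: [0.8, 0.2, 0.3]
width: 0.0572
```

step_arm:
  increments: "0 0 0 0 0 -0.149; 0 0 0 0 0 -0.149; 0 0 0 0 0 -0.149; 0 0 0 0 0 -0.149; 0 0 0 0 0 -0.149"

```text
time: 4.9
tool_pos: [0.4948, 0.1612, 0.2476]
ee_rot: [-3.138, 0.003, 1.059]
wrist_force: [0.1, 0.2, 0.1]
width: 0.0424
```

step_arm:
  increments: "0 0 0 0 0 -0.149; 0 0 0 0 0 -0.149; 0 0 0 0 0 -0.149; 0 0 0 0 0 -0.149; 0 0 0 0 0 -0.149"

```text
time: 5.4
tool_pos: [0.4948, 0.161, 0.2476]
ee_rot: [-3.137, 0.0, 1.803]
wrist_force: [-0.7, 0.4, 0.1]
width: 0.0422
```

step_arm:
  increments: "0 0 0 0 0 -0.149; 0 0 0 0 0 0; 0 0 0 0 0 0"

```text
time: 5.7
tool_pos: [0.4951, 0.161, 0.2486]
ee_rot: [-3.139, -0.0, 1.943]
wrist_force: [0.4, 0.3, 0.0]
width: 0.042
```

```bash
python3 - <<'E'
from h import *
import pickle
o=get_obs();im=snapshot("wrist")[:,:,::-1];cv2.imwrite("pics/w3.png",im);pickle.dump(o,open("w3.pkl","wb"))
print(o["tool_pos"],o["ee_rot"],o["joint_positions"])
p=pickle.load(open("w2.pkl","rb"));C=cam("wrist",p)
a,b=onz(C,257,130,.114),onz(C,382,130,.114);print("ears",a,b,np.linalg.norm(a-b),np.degrees(np.arctan2(-(a-b)[0],(a-b)[1])),(a+b)/2+.0315*np.array([.953,.303,0]))
print("collar mid",onz(C,318.8,90,.135))
E
```

```text
[0.49511372 0.16102651 0.24857049] [-3.13877825e+00 -3.58779304e-04  1.94289557e+00] [ 2.05590053e-01  1.94117752e-02  1.35709917e+00 -1.14870463e-04
  1.76791666e+00 -1.66532035e-01]
ears [ 0.51337206 -0.00779971  0.114     ] [ 0.54473758 -0.10691884  0.114     ] 0.1039634435968327 17.55959253983186 [ 0.55907432 -0.04781478  0.114     ]
collar mid [ 0.55636238 -0.0485715   0.135     ]
```

View pics/w3.png

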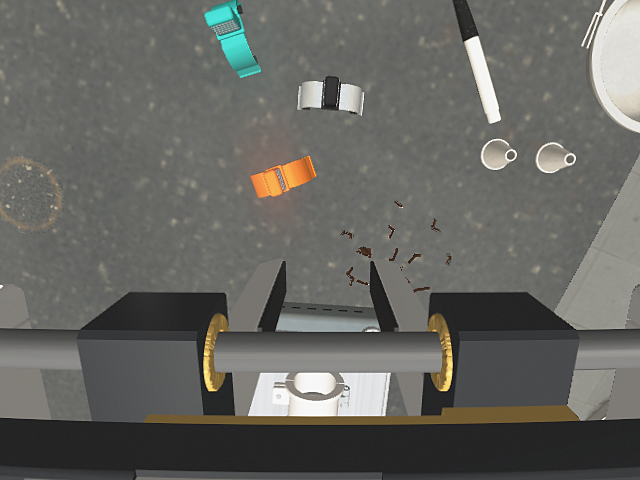

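```bash
python3 - <<'E'
from h import *
import pickle
o=pickle.load(open("w3.pkl","rb"));C=cam("wrist",o);im=cv2.imread("pics/w3.png")
print(np.min(im[70:122,290:372].max(2),0)[::4])
sub=im[70:122,290:372];m=(sub.max(2)<38).astype(np.uint8)
n,l,st,ce=cv2.connectedComponentsWithStats(m);i=1+np.argmax(st[1:,4]);x,y,w,h,a=st[i];print("black bbox",x+290,y+70,w,h,a)
pts=np.argwhere(l==i)[:,::-1]+[290,70];print("minrect",cv2.minAreaRect(pts.astype(np.float32)))
ur,vt=290+x+w/2-.5,70+y
print("grip c from top far edge:",onz(C,ur,vt,.0845), "near bottom",onz(C,ur,70+y+h,.0485))
cv2.imwrite("pics/c2.png",crop(im,285,62,90,62,8))
print("old estimate proj",proj(C,(.459,.258,.0845)))
E
```

```text
[102 103  90  77  38  90  90  88  40  32  32  28  13  87  98  24  20  91
  86 102 101]
black bbox 325 96 12 12 39
minrect ((332.29461669921875, 103.46756744384766), (7.719753742218018, 14.777814865112305), 53.97262954711914)
grip c from top far edge: [0.45807717 0.25974546 0.0845    ] near bottom [0.46076188 0.25340927 0.0485    ]
old estimate proj (np.float64(330.75242784835064), np.float64(98.3441116168267))
```

View pics/c2.png

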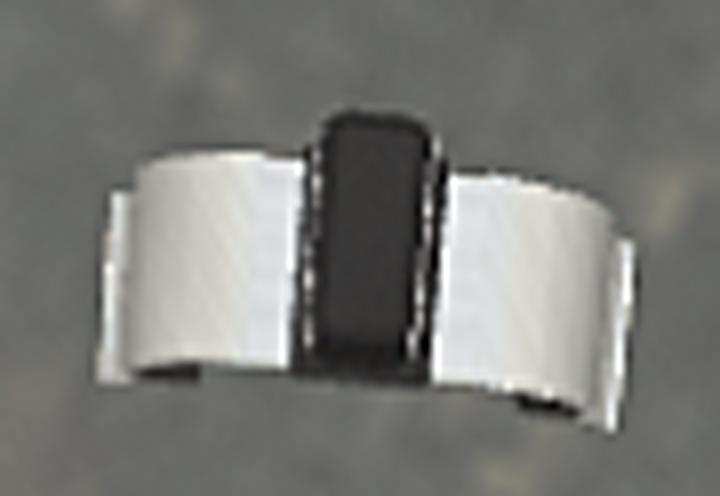

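```bash
python3 - <<'E'
from h import *
import pickle
o=pickle.load(open("w3.pkl","rb"));C=cam("wrist",o)
g=onz(C,331.2,91.1,.0845)
q=[onz(C,285+x/8,62+y/8,.0) for x,y in((98,382),(615,432),(632,240),(118,190))]
ax=(q[0]+q[3]-q[1]-q[2])/2
print("grip",g,"lips",np.mean(q,0),"sizes",np.linalg.norm(ax),np.linalg.norm(q[0]-q[3]),np.linalg.norm(q[1]-q[2]))
yaws=[np.arctan2(ax[1],ax[0]),np.arctan2(ax[1],ax[0])+np.pi]
d=(q[3]+q[2]-q[0]-q[1])/2;print("clip x yaw",np.degrees(yaws),"from y",np.degrees(np.arctan2(d[1],d[0]))-90)
c,s=np.cos(o["ee_rot"][2]),np.sin(o["ee_rot"][2])
dd=g-o["tool_pos"];print("tool delta",dd@[c,s,0],dd@[s,-c,0])
E
```

```text
grip [0.45714955 0.26377151 0.0845    ] lips [0.45694649 0.26455416 0.        ] sizes 0.0705298277997956 0.02522657261950219 0.025252493581978792
clip x yaw [-163.9532109   16.0467891] from y 15.733242238974228
tool delta 0.10951646749601421 0.0019890480048733884
```

step_arm:
  increments: "0 0 0 0 0 0.095; 3.7 -0.3 2 0 0 0; 3.7 -0.3 3 0 0 0; 3.6 -0.2 4 0 0 0; 0 0 3 0 0 0"

```text
time: 6.25
tool_pos: [0.4563, 0.2651, 0.1308]
ee_rot: [-3.14, -0.001, 1.853]
wrist_force: [0.0, -0.0, -0.8]
width: 0.0422
```

step_arm:
  increments: "0 0 3 0 0 0; 0 0 0 0 0 0; 0 0 0 0 0 0"

```text
time: 6.55
tool_pos: [0.4582, 0.262, 0.103]
ee_rot: [-3.141, 0.0, 1.85]
wrist_force: [0.8, 0.1, 0.3]
width: 0.0423
```

step_arm:
  increments: "0.2 0 2 0 0 0; 0 0 1.5 0 0 0; 0 0 1 0 0 0; 0 0 0.5 0 0 0; 0 0 0 0 0 0"

```text
time: 7.05
tool_pos: [0.4583, 0.264, 0.0536]
ee_rot: [3.141, -0.0, 1.85]
wrist_force: [0.2, -1.1, 0.5]
width: 0.0421
```

step_arm:
  increments: "0 0 0 0 0 0; 0 0 0 0 0 0; 0 0 0 0 0 0; 0 0 0 0 0 0; 0 0 0 0 0 0"
  claw: 1

```text
time: 7.55
tool_pos: [0.4579, 0.2641, 0.0533]
ee_rot: [3.141, 0.0, 1.851]
wrist_force: [-0.7, -0.0, 0.7]
width: 0.0119
```

step_arm:
  increments: "0 0 -3 0 0 0; 0 0 -4.5 0 0 0; 0 0 -4.5 0 0 0; -2 0 -4 0 0 0; -4 0 -1 0 0 -0.028"

```text
time: 8.05
tool_pos: [0.4762, 0.2084, 0.2292]
ee_rot: [3.131, -0.001, 1.884]
wrist_force: [1.1, 0.1, -0.6]
width: 0.0117
```

step_arm:
  increments: "-4.5 0.2 0 0 0 0; -4.5 0.2 0 0 0 0; -4.5 0.2 0 0 0 0; -4 0.2 0 0 0 0; -4 0.2 0 0 0 0"

```text
time: 8.55
tool_pos: [0.5494, 0.0029, 0.2228]
ee_rot: [-3.141, -0.0, 1.878]
wrist_force: [1.0, 0.1, -0.3]
width: 0.0118
```

step_arm:
  increments: "-3 0 0 0 0 0; -2 0 0 0 0 0; 0 0 0 0 0 0; 0 0 0 0 0 0"

```text
time: 8.95
tool_pos: [0.5641, -0.0429, 0.2226]
ee_rot: [-3.141, -0.001, 1.878]
wrist_force: [-0.9, 0.3, 0.1]
width: 0.0118
```

```bash
python3 - <<'E'
from h import *
o=get_obs();d=np.array([.558,-.0485,0])-o["tool_pos"];c,s=np.cos(o["ee_rot"][2]),np.sin(o["ee_rot"][2])
print(o["tool_pos"],o["ee_rot"],"tool delta cm",100*d@[c,s,0],100*d@[s,-c,0])
w=snapshot("wrist")[:,:,::-1];sc=snapshot("scene")[:,:,::-1]
cv2.imwrite("pics/sc1.png",sc)
a=np.hstack([cv2.resize(w[200:],(0,0),fx=.62,fy=.62)[:174],np.zeros((174,3,3),np.uint8)])
b=crop(sc,240,110,133,120,3)
W=max(a.shape[1],b.shape[1]);f=lambda i:np.pad(i,((0,0),(0,W-i.shape[1]),(0,0)))
cv2.imwrite("pics/v1.png",np.vstack([f(a),f(b)]))
E
```

```text
[ 0.56408031 -0.0429088   0.22264113] [-3.14087728e+00 -1.08140133e-03  1.87817183e+00] tool delta cm -0.3489492632188003 -0.7486995444361153
```

View pics/v1.png

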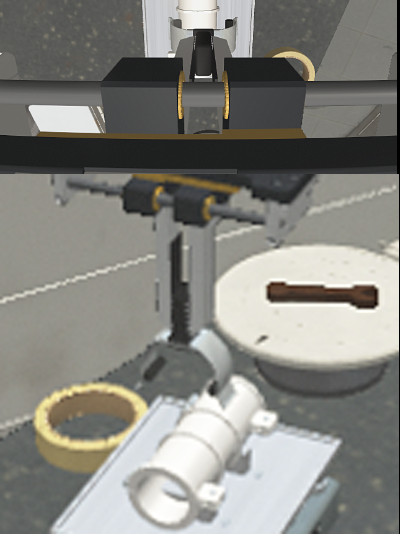

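step_arm:
  increments: "-0.35 -0.75 0.5 0 0 0; 0 0 1 0 0 0; 0 0 0 0 0 0"

```text
time: 9.35
tool_pos: [0.5569, -0.0481, 0.206]
ee_rot: [-3.139, -0.002, 1.879]
wrist_force: [-0.7, 0.4, -0.9]
width: 0.0115
```

```bash
python3 - <<'E'
from h import *
import pickle
o=get_obs();d=np.array([.558,-.0485,0])-o["tool_pos"];c,s=np.cos(o["ee_rot"][2]),np.sin(o["ee_rot"][2])
print(o["tool_pos"],o["ee_rot"],"tool delta cm",100*d@[c,s,0],100*d@[s,-c,0])
w=snapshot("wrist")[:,:,::-1];cv2.imwrite("pics/w4.png",w);pickle.dump(o,open("w4.pkl","wb"))
sc=snapshot("scene")[:,:,::-1];cv2.imwrite("pics/sc2.png",sc)
cv2.imwrite("pics/v2.png",np.hstack([crop(w,230,150,200,145,2)[:290],crop(sc,270,150,80,72.5.__int__(),4)[:290,:320]]) if 0 else np.vstack([crop(w,220,140,220,180,3)[:300],crop(sc,260,150,110,70,6)[:,:]][:2]) if 0 else np.vstack([crop(w,220,170,220,110,3),crop(sc,262,155,110,75,6)[:,:660][:270*2//2*1]]))
E
```

```text
[ 0.55693847 -0.0480843   0.20596815] [-3.13856968e+00 -1.63207962e-03  1.87933103e+00] tool delta cm -0.07184199807611964 0.08851697388413712
```

View pics/v2.png

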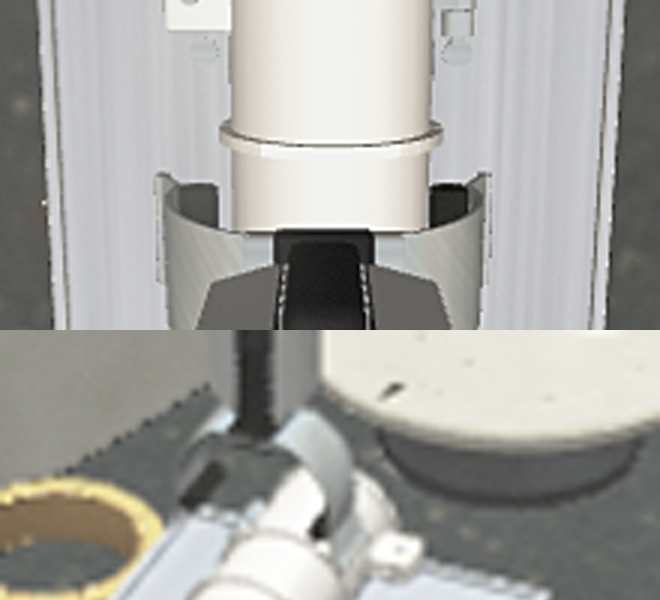

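```bash
python3 - <<'E'
from h import *
import pickle
o=pickle.load(open("w4.pkl","rb"));C=cam("wrist",o);im=cv2.imread("pics/w4.png")
print(list(zip(range(205,250),im[205:250,328:334].mean((1,2)).astype(int))))
a=.309;M=np.array([.558,-.0485,0])
for y,z in((.018,.138),(.018,.141),(.015,.141),(.015,.138)):print(y,z,proj(C,M+[-np.sin(a)*y,np.cos(a)*y,z]))
# clip edge at crown: tcp + 12mm along tool x, z: strip top
t=o["tool_pos"]
for z in(.0285-.0343,.0):print("clip edge",z,proj(C,t+np.array([-np.sin(a)*.012,np.cos(a)*.012,z])))
E
```

```text
[(205, np.int64(241)), (206, np.int64(241)), (207, np.int64(241)), (208, np.int64(241)), (209, np.int64(241)), (210, np.int64(241)), (211, np.int64(241)), (212, np.int64(241)), (213, np.int64(241)), (214, np.int64(241)), (215, np.int64(241)), (216, np.int64(244)), (217, np.int64(253)), (218, np.int64(135)), (219, np.int64(226)), (220, np.int64(246)), (221, np.int64(242)), (222, np.int64(241)), (223, np.int64(241)), (224, np.int64(241)), (225, np.int64(241)), (226, np.int64(241)), (227, np.int64(241)), (228, np.int64(241)), (229, np.int64(241)), (230, np.int64(241)), (231, np.int64(241)), (232, np.int64(241)), (233, np.int64(241)), (234, np.int64(241)), (235, np.int64(241)), (236, np.int64(241)), (237, np.int64(241)), (238, np.int64(241)), (239, np.int64(241)), (240, np.int64(241)), (241, np.int64(241)), (242, np.int64(241)), (243, np.int64(241)), (244, np.int64(246)), (245, np.int64(255)), (246, np.int64(102)), (247, np.int64(20)), (248, np.int64(34)), (249, np.int64(46))]
0.018 0.138 (np.float64(330.11887470738264), np.float64(215.990659039431))
0.018 0.141 (np.float64(330.1361966003977), np.float64(216.834601671139))
0.015 0.141 (np.float64(330.12768418386537), np.float64(221.26423931874882))
0.015 0.138 (np.float64(330.1105121478167), np.float64(220.37127906932696))
clip edge -0.005799999999999996 (np.float64(328.8394367914635), np.float64(248.71135839798382))
clip edge 0.0 (np.float64(328.84533026253166), np.float64(251.87087898847255))
```

step_arm:
  increments: "0 0.1 1 0 0 0; 0 0 1 0 0 0; 0 0 1 0 0 0; 0 0 0 0 0 0"

```text
time: 9.85
tool_pos: [0.5579, -0.0482, 0.1753]
ee_rot: [-3.137, -0.002, 1.879]
wrist_force: [-0.5, -0.0, -0.6]
width: 0.0114
```

step_arm:
  increments: "0 0 0.4 0 0 0; 0 0 0.3 0 0 0; 0 0 0.3 0 0 0; 0 0 0.3 0 0 0"

```text
time: 10.25
tool_pos: [0.5593, -0.0485, 0.1654]
ee_rot: [3.141, 0.001, 1.879]
wrist_force: [-0.7, -0.3, 0.6]
width: 0.0122
```

step_arm:
  increments: "0 0 0.3 0 0 0; 0 0 0.3 0 0 0; 0 0 0 0 0 0"

```text
time: 10.55
tool_pos: [0.559, -0.0486, 0.1589]
ee_rot: [-3.141, 0.0, 1.879]
wrist_force: [-1.6, -1.7, 1.7]
width: 0.0117
```

step_arm:
  increments: "0 0 0.3 0 0 0; 0 0 0.3 0 0 0; 0 0 0 0 0 0"

```text
time: 10.85
tool_pos: [0.5591, -0.0487, 0.153]
ee_rot: [-3.141, 0.001, 1.879]
wrist_force: [-2.1, -1.4, 3.0]
width: 0.0117
```

step_arm:
  increments: "0 0 0.2 0 0 0; 0 0 0.2 0 0 0; 0 0 0 0 0 0"

```text
time: 11.15
tool_pos: [0.5595, -0.0486, 0.15]
ee_rot: [3.141, 0.001, 1.879]
wrist_force: [-2.4, -1.2, 4.5]
width: 0.0114
```

step_arm:
  increments: "0 0 0.2 0 0 0; 0 0 0 0 0 0"

```text
time: 11.35
tool_pos: [0.5594, -0.0487, 0.1479]
ee_rot: [3.141, 0.001, 1.879]
wrist_force: [-2.3, -1.7, 5.0]
width: 0.0118
```

step_arm:
  increments: "0 0 0.2 0 0 0; 0 0 0 0 0 0"

```text
time: 11.55
tool_pos: [0.5593, -0.0487, 0.1457]
ee_rot: [3.141, 0.001, 1.879]
wrist_force: [-3.0, -0.6, 5.3]
width: 0.0119
```

step_arm:
  increments: "0 0 0.2 0 0 0; 0 0 0 0 0 0"

```text
time: 11.75
tool_pos: [0.5594, -0.0486, 0.1436]
ee_rot: [3.141, 0.001, 1.879]
wrist_force: [-2.0, -1.2, 5.4]
width: 0.0117
```

step_arm:
  increments: "0 0 0.2 0 0 0; 0 0 0 0 0 0"

```text
time: 11.95
tool_pos: [0.5592, -0.0486, 0.1414]
ee_rot: [3.141, 0.001, 1.879]
wrist_force: [-1.9, -1.7, 4.2]
width: 0.0119
```

step_arm:
  increments: "0 0 0.2 0 0 0; 0 0 0 0 0 0"

```text
time: 12.15
tool_pos: [0.5593, -0.0484, 0.1384]
ee_rot: [-3.142, 0.0, 1.879]
wrist_force: [-1.4, -1.9, 2.8]
width: 0.012
```

step_arm:
  increments: "0 0 0.2 0 0 0; 0 0 0 0 0 0"

```text
time: 12.35
tool_pos: [0.5592, -0.0485, 0.1378]
ee_rot: [3.141, 0.0, 1.879]
wrist_force: [-3.9, -2.2, 5.7]
width: 0.0117
```

step_arm:
  increments: "0 0 0.2 0 0 0; 0 0 0 0 0 0"

```text
time: 12.55
tool_pos: [0.5593, -0.0485, 0.1377]
ee_rot: [3.14, 0.001, 1.879]
wrist_force: [-5.6, -1.1, 12.1]
width: 0.0116
```

step_arm:
  increments: "0 0 0.1 0 0 0; 0 0 0 0 0 0"

```text
time: 12.75
tool_pos: [0.5593, -0.0485, 0.1377]
ee_rot: [3.14, 0.001, 1.879]
wrist_force: [-6.1, -0.8, 15.1]
width: 0.0118
```

step_arm:
  increments: "0 0 0.1 0 0 0; 0 0 0 0 0 0"

```text
time: 12.95
tool_pos: [0.5594, -0.0485, 0.1376]
ee_rot: [3.139, 0.002, 1.879]
wrist_force: [-7.9, -0.1, 17.7]
width: 0.0121
```

```bash
python3 - <<'E'
from h import *
o=get_obs();print(o["tool_pos"],o["wrist_force"])
w=snapshot("wrist")[:,:,::-1];cv2.imwrite("pics/w5.png",w)
sc=snapshot("scene")[:,:,::-1];cv2.imwrite("pics/sc3.png",sc)
cv2.imwrite("pics/v3.png",np.vstack([crop(w,220,140,220,120,3),crop(sc,262,165,110,40,6)]))
E
```

```text
[ 0.55937175 -0.04852366  0.1375605 ] [-7.86504443 -0.07544935 17.71128249]
```

View pics/v3.png

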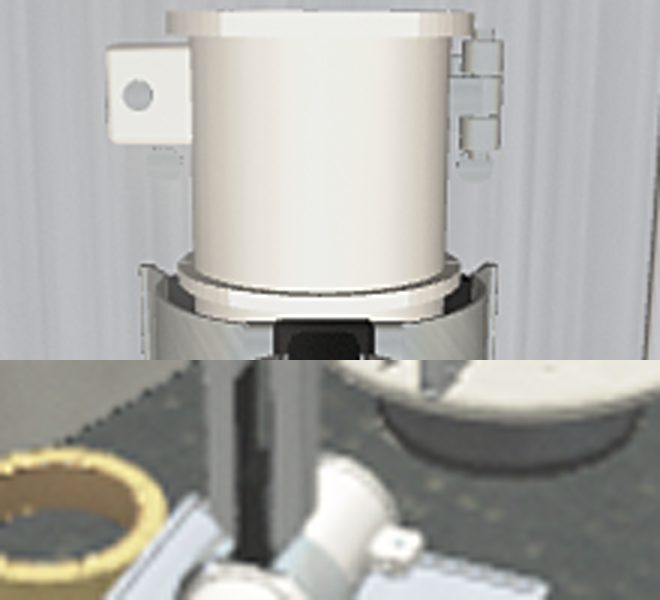

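step_arm:
  increments: "0 0 0.08 0 0 0; 0 0 0 0 0 0"

```text
time: 13.25
tool_pos: [0.5594, -0.0485, 0.1375]
ee_rot: [3.139, 0.002, 1.879]
wrist_force: [-9.2, -0.4, 21.0]
width: 0.0115
```

step_arm:
  increments: "0 0 -0.3 0 0 0; 0 0 -0.3 0 0 0; 0 0 0 0 0 0"

```text
time: 13.55
tool_pos: [0.5592, -0.0485, 0.1383]
ee_rot: [-3.142, 0.0, 1.879]
wrist_force: [-3.2, -1.5, 2.3]
width: 0.0122
```

step_arm:
  increments: "0 0 -0.3 0 0 0; 0 0 0 0 0 0"

```text
time: 13.75
tool_pos: [0.5591, -0.0485, 0.1409]
ee_rot: [-3.141, -0.0, 1.879]
wrist_force: [-0.7, -2.6, 1.2]
width: 0.0118
```

step_arm:
  increments: "0 0 -0.3 0 0 0; 0 0 0 0 0 0"

```text
time: 13.95
tool_pos: [0.5591, -0.0485, 0.1442]
ee_rot: [-3.141, 0.0, 1.879]
wrist_force: [-0.8, -2.7, 1.1]
width: 0.0117
```

step_arm:
  increments: "0 0 0 0 0 0; 0 0 0 0 0 0; 0 0 0 0 0 0; 0 0 0 0 0 0; 0 0 0 0 0 0"
  claw: 0.2

```text
time: 14.45
tool_pos: [0.5592, -0.0482, 0.1443]
ee_rot: [3.141, -0.0, 1.879]
wrist_force: [0.8, 0.7, 0.3]
width: 0.0377
```

step_arm:
  increments: "0 0 -2 0 0 0; 0 0 -4 0 0 0; -2 0 -4 0 0 0; -4 0 -2 0 0 0; -4 0 0 0 0 0"

```text
time: 14.95
tool_pos: [0.5915, -0.1445, 0.2702]
ee_rot: [3.133, 0.006, 1.881]
wrist_force: [0.8, 0.3, -0.7]
width: 0.0375
```

step_arm:
  increments: "-4 0 0 0 0 0; -2 0 0 0 0 0; 0 0 0 0 0 0; 0 0 0 0 0 0"

```text
time: 15.35
tool_pos: [0.6076, -0.2006, 0.2639]
ee_rot: [-3.141, -0.001, 1.878]
wrist_force: [0.4, 1.2, 0.6]
width: 0.0377
```

```bash
python3 - <<'E'
from h import *
import pickle
o=get_obs();print(o["tool_pos"],o["ee_rot"])
w=snapshot("wrist")[:,:,::-1];cv2.imwrite("pics/w6.png",w);pickle.dump(o,open("w6.pkl","wb"))
sc=snapshot("scene")[:,:,::-1];cv2.imwrite("pics/sc4.png",sc)
cv2.imwrite("pics/v4.png",np.vstack([crop(w,120,0,400,200,2)[:,:800][:330],crop(sc,245,145,133,44,6)]))
E
```

```text
[ 0.60757553 -0.20057125  0.2639105 ] [-3.14127199e+00 -1.16598316e-03  1.87847263e+00]Traceback (most recent call last):
  File "<stdin>", line 6, in <module>
    return _nx.concatenate(arrs, 0, dtype=dtype, casting=casting)
           ~~~~~~~~~~~~~~~^^^^^^^^^^^^^^^^^^^^^^^^^^^^^^^^^^^^^^^
ValueError: all the input array dimensions except for the concatenation axis must match exactly, but along dimension 1, the array at index 0 has size 800 and the array at index 1 has size 798
```

```bash
python3 - <<'E'
from h import *
w=cv2.imread("pics/w6.png");sc=cv2.imread("pics/sc4.png")
cv2.imwrite("pics/v4.png",np.vstack([crop(w,195,0,250,110,3)[:,:750],crop(sc,250,155,125,44,6)]))
E
```

```text
(no output)
```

View pics/v4.png

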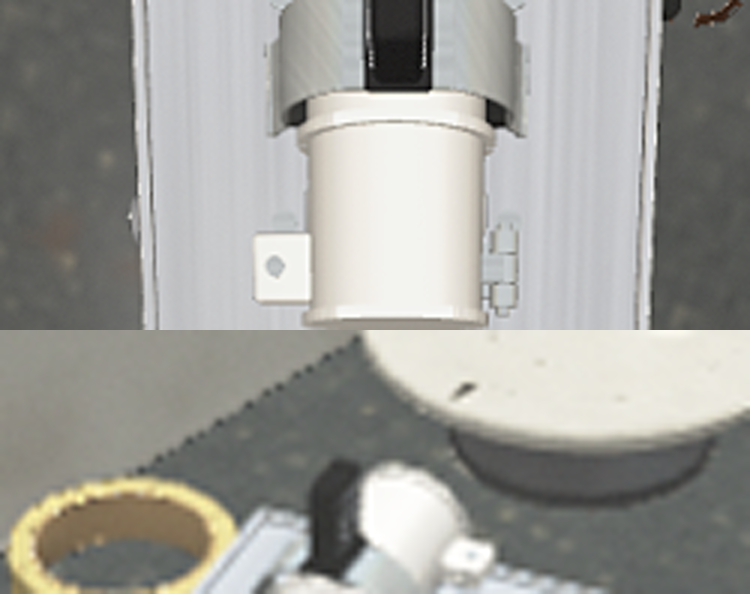

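```bash
python3 - <<'E'
from h import *
t=snapshot("top")[:,:,::-1];cv2.imwrite("pics/top1.png",t);sc=cv2.imread("pics/sc4.png")
cv2.imwrite("pics/v5.png",np.vstack([crop(t,320,195,80,48,7)[:,:560][:300],crop(sc,270,165,80,42,7)]))
print(get_obs()["time"])
E
```

```text
15.5
```

View pics/v5.png

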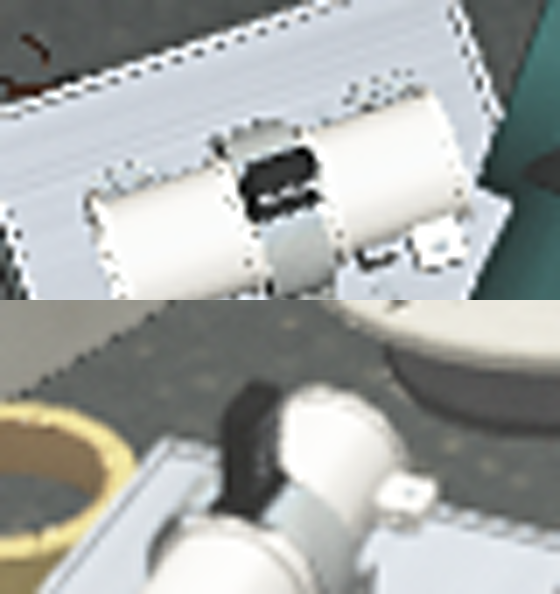

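```bash
python3 - <<'E'
from h import *
import pickle
T=cam("top");S=cam("scene");W=cam("wrist",pickle.load(open("w6.pkl","rb")))
print("grip top",tri(ray(T,360,219.6),ray(S,306,178.5)))
print("ear TS",tri(ray(T,382.4,229.3),ray(S,328.6,192.6)))
ew=(195+275/3,266/3);print("ear WT",tri(ray(W,*ew),ray(T,382.4,229.3)),"WS",tri(ray(W,*ew),ray(S,328.6,192.6)))
# wrist: apparent width of near collar (54 mm) and of tube against depth -> axis height
d=lambda u1,u2,v,D:[ (z,np.linalg.norm(onz(W,u1,v,z)-onz(W,u2,v,z)).round(4)) for z in(.106,.110,.114,.118)]
print("collar width",d(195+300/3,195+495/3,130/3,.054))
print("clip strip dia at arms (297..?)")
M=np.array([.559,-.0485,0]);a=.309
for ax in(.110,.112,.114):
  for y,z in((-.012,.024),(-.015,.027),(-.018,.027)):print(ax,y,z,np.round(proj(W,M+[-np.sin(a)*y,np.cos(a)*y,ax+z]),1))
im=cv2.imread("pics/w6.png");print(list(zip(range(24,48),im[24:48,322:332].mean((1,2)).astype(int))))
E
```

```text
grip top (array([ 0.5563247 , -0.04818241,  0.18074992]), np.float64(0.0016503746301919143))
ear TS (array([ 0.54316832, -0.10777325,  0.1183766 ]), np.float64(0.0007931121317496848))
ear WT (array([ 0.54244179, -0.10728425,  0.12284437]), np.float64(0.0003165280256994307)) WS (array([ 0.54193155, -0.10701284,  0.11926383]), np.float64(0.0001722669988706781))
collar width [(0.106, np.float64(0.0544)), (0.11, np.float64(0.0537)), (0.114, np.float64(0.0531)), (0.118, np.float64(0.0524))]
clip strip dia at arms (297..?)
0.11 -0.012 0.024 [328.3  33. ]
0.11 -0.015 0.027 [328.3  36.1]
0.11 -0.018 0.027 [328.3  40.4]
0.112 -0.012 0.024 [328.3  32.3]
0.112 -0.015 0.027 [328.3  35.4]
0.112 -0.018 0.027 [328.3  39.6]
0.114 -0.012 0.024 [328.3  31.5]
0.114 -0.015 0.027 [328.3  34.6]
0.114 -0.018 0.027 [328.3  38.9]
[(24, np.int64(28)), (25, np.int64(27)), (26, np.int64(25)), (27, np.int64(30)), (28, np.int64(42)), (29, np.int64(27)), (30, np.int64(89)), (31, np.int64(227)), (32, np.int64(251)), (33, np.int64(242)), (34, np.int64(241)), (35, np.int64(241)), (36, np.int64(242)), (37, np.int64(242)), (38, np.int64(244)), (39, np.int64(245)), (40, np.int64(169)), (41, np.int64(240)), (42, np.int64(244)), (43, np.int64(241)), (44, np.int64(241)), (45, np.int64(241)), (46, np.int64(241)), (47, np.int64(241))]
```

The clip stands upright between the collars, grip top at top (360,220), scene (306,178). That triangulates to 0.181 m, which doesn't settle whether it's fully home or slipped in the jaws. I'll check by feel: press the grip top with shut fingers, then touch the tube top with the same force. Home means a difference of 41.5 mm.

step_arm:
  increments: "4 0 0 0 0 0; 4 0 0 0 0 0; 4 0 0 0 0 0; 4 0 0 0 0 0; 0 0 0 0 0 0"
  claw: 1

```text
time: 16.0
tool_pos: [0.5577, -0.043, 0.266]
ee_rot: [3.139, -0.001, 1.886]
wrist_force: [-0.9, -0.1, 0.1]
width: 0.0017
```

step_arm:
  increments: "0 0 2 0 0 0; 0 0 2 0 0 0; 0 0 1.5 0 0 0; 0 0 1 0 0 0; 0 0 0 0 0 0"

```text
time: 16.5
tool_pos: [0.5583, -0.0483, 0.1975]
ee_rot: [-3.139, -0.001, 1.879]
wrist_force: [0.1, -0.5, 0.8]
width: 0.0005
```

step_arm:
  increments: "0 0 0.5 0 0 0; 0 0 0.5 0 0 0; 0 0 0.5 0 0 0; 0 0 0 0 0 0"

```text
time: 16.9
tool_pos: [0.5589, -0.0484, 0.1836]
ee_rot: [-3.141, -0.0, 1.879]
wrist_force: [0.1, -0.4, 0.2]
width: 0.0005
```

step_arm:
  increments: "0 0 0.3 0 0 0; 0 0 0.3 0 0 0; 0 0 0 0 0 0"

```text
time: 17.2
tool_pos: [0.559, -0.0484, 0.1779]
ee_rot: [-3.141, -0.0, 1.879]
wrist_force: [-1.1, 1.0, -0.3]
width: 0.0007
```

step_arm:
  increments: "0 0 0.2 0 0 0; 0 0 0.2 0 0 0; 0 0 0 0 0 0"

```text
time: 17.5
tool_pos: [0.5593, -0.0484, 0.1742]
ee_rot: [3.141, 0.0, 1.879]
wrist_force: [0.1, -0.8, 1.5]
width: 0.0007
```

step_arm:
  increments: "0 0 0.2 0 0 0; 0 0 0.2 0 0 0; 0 0 0 0 0 0"

```text
time: 17.8
tool_pos: [0.5593, -0.0484, 0.1703]
ee_rot: [3.141, 0.0, 1.879]
wrist_force: [0.1, 0.3, 2.6]
width: 0.0005
```

step_arm:
  increments: "0 0 0.2 0 0 0; 0 0 0 0 0 0"

```text
time: 18.0
tool_pos: [0.5595, -0.0484, 0.1694]
ee_rot: [3.14, 0.001, 1.879]
wrist_force: [-1.2, -0.0, 5.5]
width: 0.0005
```

step_arm:
  increments: "0 0 0.15 0 0 0; 0 0 0 0 0 0"

```text
time: 18.2
tool_pos: [0.5598, -0.0485, 0.1693]
ee_rot: [3.139, 0.002, 1.879]
wrist_force: [-2.2, 0.2, 9.2]
width: 0.0005
```

step_arm:
  increments: "0 0 0.2 0 0 0; 0 0 0 0 0 0"

```text
time: 18.4
tool_pos: [0.5602, -0.0485, 0.1691]
ee_rot: [3.137, 0.003, 1.879]
wrist_force: [-3.2, -0.7, 13.4]
width: 0.0002
```

step_arm:
  increments: "0 0 0.2 0 0 0; 0 0 0 0 0 0"

```text
time: 18.6
tool_pos: [0.5607, -0.0485, 0.169]
ee_rot: [3.135, 0.004, 1.879]
wrist_force: [-4.4, 0.0, 18.0]
width: 0.0005
```

step_arm:
  increments: "0 0 -1 0 0 0; 0 0 -2 0 0 0; -2 0 0 0 0 0; -2 0 0 0 0 0; 0 0 0 0 0 0"

```text
time: 19.1
tool_pos: [0.5713, -0.0882, 0.1918]
ee_rot: [-3.14, -0.0, 1.876]
wrist_force: [0.4, 0.3, 0.2]
width: 0.0005
```

step_arm:
  increments: "0 0 2 0 0 0; 0 0 2 0 0 0; 0 0 0.6 0 0 0; 0 0 0 0 0 0; 0 0 0 0 0 0"

```text
time: 19.6
tool_pos: [0.5715, -0.0862, 0.1474]
ee_rot: [3.141, 0.0, 1.879]
wrist_force: [-0.2, 0.7, -0.1]
width: 0.0003
```

step_arm:
  increments: "0 0 0.4 0 0 0; 0 0 0.4 0 0 0; 0 0 0.3 0 0 0; 0 0 0 0 0 0"

```text
time: 20.0
tool_pos: [0.5711, -0.0865, 0.1354]
ee_rot: [-3.141, -0.0, 1.879]
wrist_force: [-0.4, 0.1, -0.2]
width: 0.0003
```

step_arm:
  increments: "0 0 0.3 0 0 0; 0 0 0.2 0 0 0; 0 0 0 0 0 0"

```text
time: 20.3
tool_pos: [0.5713, -0.0865, 0.1307]
ee_rot: [-3.142, 0.0, 1.879]
wrist_force: [-0.4, -0.5, 1.9]
width: 0.0003
```

step_arm:
  increments: "0 0 0.2 0 0 0; 0 0 0 0 0 0"

```text
time: 20.5
tool_pos: [0.5713, -0.0865, 0.1291]
ee_rot: [3.141, 0.0, 1.879]
wrist_force: [-1.5, -0.1, 2.7]
width: 0.0004
```

step_arm:
  increments: "0 0 0.2 0 0 0; 0 0 0 0 0 0"

```text
time: 20.7
tool_pos: [0.5714, -0.0866, 0.129]
ee_rot: [3.141, 0.001, 1.879]
wrist_force: [-4.0, 0.7, 8.6]
width: 0.0007
```

step_arm:
  increments: "0 0 0.2 0 0 0; 0 0 0 0 0 0"

```text
time: 20.9
tool_pos: [0.5714, -0.0866, 0.1288]
ee_rot: [3.14, 0.002, 1.879]
wrist_force: [-6.6, 1.4, 15.1]
width: 0.0004
```

step_arm:
  increments: "0 0 0.15 0 0 0; 0 0 0 0 0 0"

```text
time: 21.1
tool_pos: [0.5715, -0.0866, 0.1287]
ee_rot: [3.139, 0.002, 1.879]
wrist_force: [-7.8, 1.4, 19.6]
width: 0.0002
```

The difference is 40.3 mm against 41.5 mm at home, so the clip is fully seated. I'll retreat and hand in.

step_arm:
  increments: "0 0 -1 0 0 0; 0 0 -3 0 0 0; 0 0 -4 0 0 0; 0 0 -4 0 0 0; -2 0 0 0 0 0"

```text
time: 21.6
tool_pos: [0.5802, -0.1049, 0.251]
ee_rot: [3.13, 0.007, 1.882]
wrist_force: [0.6, 0.0, 0.1]
width: 0.0005
```

step_arm:
  increments: "-4 0 0 0 0 0; -4 0 0 0 0 0; 0 0 0 0 0 0; 0 0 0 0 0 0; 0 0 0 0 0 0"

```text
time: 22.1
tool_pos: [0.6014, -0.1812, 0.2424]
ee_rot: [-3.141, -0.001, 1.879]
wrist_force: [-0.5, 0.3, 0.1]
width: 0.0005
```

```bash
python3 - <<'E'
from h import *
a=cv2.imread("pics/sc4.png").astype(int);b=snapshot("scene")[:,:,::-1].astype(int)
d=np.abs(a-b).max(2);print("scene diff near mould",(d[165:260,250:360]>60).sum(),"clips/others",(d[265:,:400]>60).sum())
o=get_obs();print(o["time"],o["tool_pos"],o["wrist_force"]);print(close_job())
E
```

```text
scene diff near mould 0 clips/others 0
22.15 [ 0.60149424 -0.18086557  0.24290862] [-0.28399455 -0.55358988  1.48358219]
the job is handed in; nothing more can be done
None
```

The mould's upper half is shut and the steel clip is pushed fully home between the two collars and released. I handed the job in at 22 s, with the arm clear of everything.

- **Lid:** I swept it shut with the open fingers. The wrist picture afterwards shows it lying flush.
- **Clip:** I took it by its black grip and pressed it down. The readings rose to about 5 N and fell to about 3 N as the arms passed the widest point. They then climbed steeply with almost no further travel, to 21 N on the vertical axis (about 23 N in all with the sideways part), just under the limit of about 24.5 N.
- **Home check:** With the deck on its stops, I touched the grip top (0.1690 m, 18 N) and the tube top (0.1287 m, 19.6 N). That is a difference of 40.3 mm, against 41.5 mm when home.
- **After the checks:** The scene pictures from before and after these presses show no change at the mould or the look-alike clips.

**Readings that disagreed:**
- Two-camera triangulation put the grip top at 0.181 m, but touch found it at about 0.176 m. I relied on the touch.
- The drag on the way in read lower than the stated 15 N. I only read the force between steps, so a short peak could have been missed.

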